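# Pack a slide box into the storage case and close it up

## Robot

A 6-joint arm with a two-finger parallel gripper is mounted at the origin on the work surface; the furniture and walls round the work are solid. World frame = base frame: x ahead of the robot, y to its left, z up, the work surface at z = 0. Lengths are in mm, angles in rad, forces in N, time in s.
With the tool pointing down it reaches from about 350 to 775 mm from the base axis. Payload 7.3 kg.
Tool frame: the origin (TCP) lies on the centre line of the jaws, within the pads' length; the fingertips stand finger_overhang ahead of it and the grasp point (between the pads) lies 8 mm behind it (finger_overhang is the distance from the TCP to the fingertips, in mm); z points along the fingers, y is the line along which they close (so a half turn about z gives the same grasp; the last joint's range is limited). The gripper opens to 92 mm and grips with 3 to 60 N. Pads are 19 mm wide; open, the fingers measure 130 mm over their backs; the gripper's body (75 mm by 190 mm) begins 47 mm behind the grasp point.
Start: joints at [1.125, 0.342, 1.524, -0, 1.275, -0.146], TCP at [155.033, 501.606, 237.741] pointing down, gripper open.
Joint ranges: [-2.53, 2.53], [-0.77, 2.02], [0.04, 2.7], [-1, 4.14], [0.28, 2.66], [-3.11, 3.11]. Speed limits (rad/s): [2.57, 2.57, 3.14, 3.14, 3.14, 3.14].

## Interface

Orientations are given as [roll, pitch, yaw] about the fixed x, y, z axes, in that order (R = Rz(yaw) Ry(pitch) Rx(roll)).
In Python, from plant import get_obs, capture, close_job, finger_overhang gives the robot as it stands.
- The arm moves only by the shell command python3 -m inch 'ROWS'. ROWS is JSON, one flat list of numbers, 7 for each row, row after row: the turn, a rotation vector about the tool's x, y, z scaled (see below), then the shift along the tool's x, y, z scaled (see below), then the closure, from -1 (fully open) to 1 (shut). In form: [ax, ay, az, tx, ty, tz, gripper, ax, ay, az, tx, ty, tz, gripper, ...]. A call has 1 to 10 rows; each row shifts and turns the commanded pose from where the row before left it, along the tool's axes as they then stand; what a row does not reach is not made up. The controller multiplies each number of a shift by 0.8 m and each number of a turn by 1.5 rad. A row lasts 1/12 s, in which the tool goes at most 41.7 mm and 7.16 degrees, less where a joint would pass 70% of its speed; a pose out of reach is approached as far as the arm can. A call with a number of a shift or a turn outside -1 to 1 is refused whole. A call with a gripper value outside its range is refused whole. The fingers move at their own pace and stop on an object; the grip force is fixed at half the most. Time passes only in rows, so rows that do not move let the fingers close. It gives the time, the measured TCP pose, the force, the opening and the grip force at its end, in the units of the state.
- get_obs(): the state, without advancing time (a new reading comes with each control period).
- capture(name): name is "scene" or "top"; returns a dict with "image" (400x640x3 uint8, red, green, blue), "mtx" (3x3 intrinsics, pixels), "pose" (4x4, takes a point from camera to world coordinates). Camera axes: x right, y up, looking along -z (the intrinsics and any distortion apply to the point x, -y, -z); pixel columns grow to the right and rows downward; lengths in mm; the calibration is good to about 2 mm. A picture is of the moment at which its call begins. There is no depth.
- close_job(): hands the job in; it is judged then, once.
The state is a dict: "time": time; "joint_positions": joint angles; "dq": joint speeds; "tau": joint torques, N m; "tool_pos": TCP position; "tcp_rot": TCP orientation; "contact_force": force on the tool from outside, world axes, zero at the start; "moment": the same for the moment, N m; "grip_width": finger opening in mm; "finger_force": force on a finger pad.
Only numpy, scipy, OpenCV 4.12 (cv2) and the standard library are available. Lean on these libraries where they do the work, as an engineer would, in place of code of your own. Each camera call takes 0.05 s, during which the arm holds its last target. There are 200 camera calls.

## Task

Lay the brown slide box that is out on the bench flat in the free bay of the grey storage case, its long side along the bay and right way up; then shut the lid fully without slamming it, and last turn the catch on the front ledge fully round over the lid. Leave the slide box already in the case where it is, and do not knock over the small beaker or the brown vial near the work.

Things in the scene. Friction and masses are not known exactly. Their poses are not given: they have to be found in the camera images.
- slide_box: The box to pack: a brown card box of glass slides with a white label, 32 x 81 x 30 mm (x, y, z), 90 g, loose on the bench. Origin at the centre of its underside; its long side runs along its own y axis, z up.
- case: Grey open case fixed to the bench; origin at the centre of its underside, z up, front (catch side) -x, hinge side +x. Outside 120 (x) x 160 (y), rim 42 mm high; walls 5, floor 4 mm. A low divider at y = 0 (3 mm thick, top 17 mm above the bench) makes two bays of 110 (x) x 73.5 mm, centres y = +38 and -38 mm; either may be free. Front ledge 26 mm deep, 90 wide, top at rim height.
- pad: Thin grey-black rubber pad, 104 (x) x 62 (y) x 2 mm, fixed on the floor of the free bay, at its centre. Origin at the centre of its underside (4 mm above the bench), axes parallel to the case's; its top is where the slide box goes.
- stored_box: A second slide box of the same kind and size, lying in the other bay on the floor (underside 4 mm above the bench), its long side along the case's x. Loose. Leave it.
- lid (a joint): Lid angle in rad: 0 shut flat on the rim, 1.57 upright, 1.85 its stop leaning back; starts at 1.6 to 1.78. Flat plate without handle, 122 mm from hinge to free edge, 160 wide, 5 thick. The hinge is stiff (about 0.12 N m, 1 to 2 N at the edge): the lid stays at any angle; push its back over towards the case's front, then press it down.
- lid_hinge (a point): Point on the lid's hinge line, at the middle of the width: 60 mm behind (+x) the case's centre and 42 mm above the bench. The hinge runs along the case's y. When shut the lid lies from here towards -x, its underside at this height. The point turns with the lid.
- lid_edge (a point): Point on the lid's outer face (the top when shut), in the middle of its width and 110 mm from the hinge line, 12 mm short of the free edge.
- catch (a joint): Angle of the turn catch in rad: 0 with its bar pointing to the case's +y along the ledge, clear of the lid; 1.57 with the bar pointing to +x, over the lid (stops at -0.25 and 1.6). It turns clockwise seen from above. Starts between -0.2 and 0.05; stays where it is left (about 0.025 N m of friction).
- catch_pivot (a point): On the upright axis of the catch, in the flat bar: 74 mm in front of (-x) the case's centre, 17.5 mm to its -y side, 51.5 mm above the bench. The bar is 12 mm wide and 4 mm thick.
- catch_knob (a point): Mid-height of the dark round knob that stands upright near the end of the catch's bar, 35 mm from the pivot: 14 mm in diameter, 24 mm tall (from 53.5 to 77.5 mm above the bench; this point is 66 mm above it). The top of the shut lid is 47 mm above the bench.
- beaker: Small empty glass beaker, 51 mm in diameter, 63 mm tall, standing to the right. Origin at the centre of its foot, z up. Bystander.
- vial: Brown glass vial with black cap, 22 mm in diameter, 52 mm tall, standing alone nearer the robot. Origin at the centre of its foot, z up. Bystander.
There are look-alikes about, which are no part of the job. Leave any purple look-alike of the slide_box alone.

How it is judged:
By the outcome, as a careful person would: the job done as asked, in the order asked, and still so for the second after the job is handed in, with the robot touching nothing.
It also fails if it takes over 58 s, if anything falls off the work surface, if the arm or the gripper's body presses on something with over 40 N, if the wrist force passes 120 N, or if a joint passes its speed limit or range.

## Working session

There is one attempt and no reset: what is moved stays moved. The work goes in short steps, Python scripts to look and compute and a shell command to move; the robot and the scene stay as the last step left them, time stands still between calls to the robot, and variables do not carry over. Pictures are saved under pics/ and viewed, at most 10 in all, crops included, and the job is handed in when it is done.

```bash
mkdir -p pics; ls; python3 - <<'E'
from plant import *
import cv2,numpy as np
print(get_obs(), finger_overhang)
for n in("scene","top"):
    c=capture(n); cv2.imwrite(f"pics/{n}0.png",c["image"][:,:,::-1]); print(n,c["mtx"].round(1).tolist(),c["pose"].round(3).tolist(), c.keys())
E
```

```text
pics
{'time': 0.0, 'joint_positions': array([ 1.12498582e+00,  3.42742036e-01,  1.52503349e+00,  4.12961448e-06,
        1.27541208e+00, -1.46031581e-01]), 'dq': array([ 0.00080915, -0.0004153 , -0.00075787,  0.00114069,  0.00012206,
        0.00188399]), 'tau': array([-4.63854904e-04, -4.31241095e+01, -2.44217652e+01,  7.18839490e-02,
        5.60309656e-02, -6.01935858e-05]), 'tool_pos': array([154.85546126, 501.2214481 , 237.02918703]), 'tcp_rot': array([-3.14001525e+00, -2.35993346e-04,  2.84181234e+00]), 'contact_force': array([ 0.57584663, -0.7679085 ,  0.40349811]), 'moment': array([ 0.02273047, -0.01813151, -0.00230767]), 'finger_force': 0.0, 'grip_width': 91.7025569435054} 11.0
scene [[500.8, 0.0, 316.5], [0.0, 500.8, 214.2], [0.0, 0.0, 1.0]] [[0.675, 0.378, -0.634, -471.72], [-0.738, 0.35, -0.577, -1035.666], [0.004, 0.857, 0.515, 795.294], [0.0, 0.0, 0.0, 1.0]] dict_keys(['image', 'mtx', 'pose'])
top [[427.1, 0.0, 316.9], [0.0, 427.1, 200.0], [0.0, 0.0, 1.0]] [[-0.028, 0.995, -0.096, 290.051], [-1.0, -0.027, 0.007, -229.911], [0.005, 0.096, 0.995, 1464.214], [0.0, 0.0, 0.0, 1.0]] dict_keys(['image', 'mtx', 'pose'])
```

View pics/scene0.png

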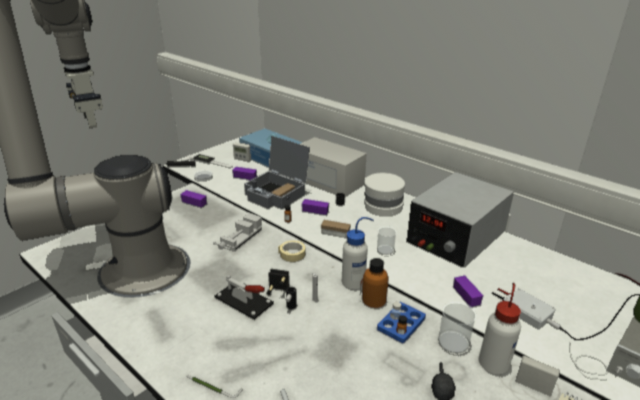

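View pics/top0.png

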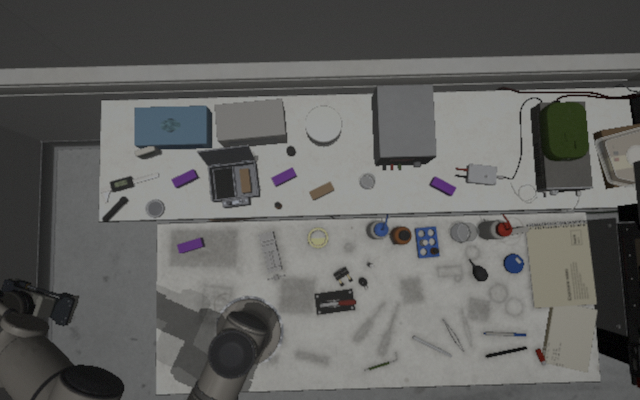

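The scene view shows the case at about (277,185) and the brown box at (336,228). In the top view the case is at (233,180), the brown box at (321,190), the vial at (278,205) and the beaker at (367,181).

Things that could be taken for the slide box in the top view:
- The purple boxes at (185,178), (285,177), (443,186) and (190,245) are look-alikes.
- The brown box inside the case at (245,180) is the stored box.
- The brown box on the bench at (321,190) is the one I want.

I'll check this choice in close crops.

```bash
python3 - <<'E'
import cv2,numpy as np
a=cv2.imread("pics/top0.png")[140:215,190:350]; b=cv2.imread("pics/scene0.png")[130:255,230:405]
a=cv2.resize(a,None,fx=5,fy=5,interpolation=cv2.INTER_CUBIC); b=cv2.resize(b,None,fx=4.5,fy=4.5,interpolation=cv2.INTER_CUBIC)
cv2.imwrite("pics/c1.png",a); cv2.imwrite("pics/c2.png",b); print(a.shape,b.shape)
E
```

```text
(375, 800, 3) (562, 788, 3)
```

View pics/c1.png

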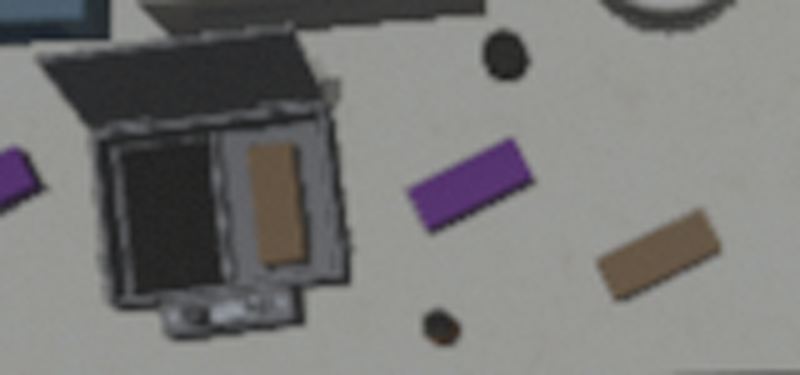

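View pics/c2.png

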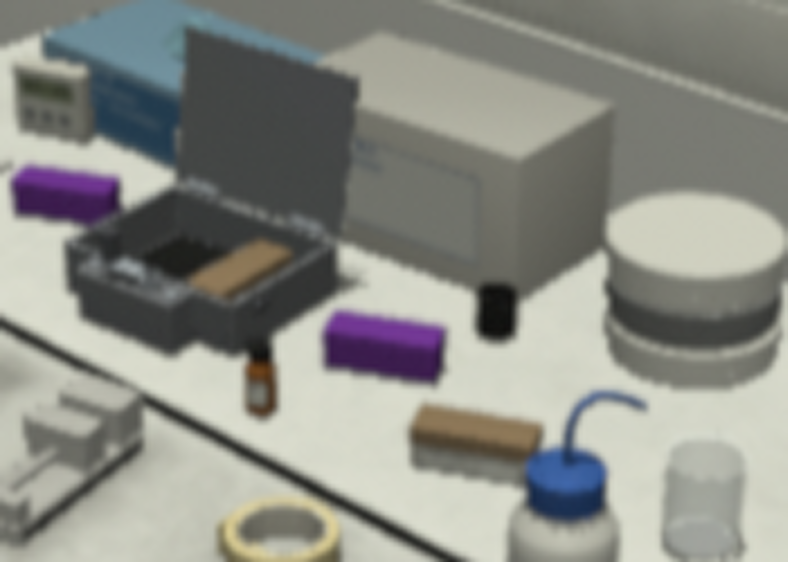

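The crops confirm the choice. The brown box with the white side label is at crop (660,253), which is top-view pixel (322,190.6). The pad, dark and in the left +y bay at crop (170,215), marks the free bay. The other bay holds the stored box. Next I'll measure everything.

```bash
cat > h.py <<'E'
import numpy as np,cv2
from plant import *
def ray(c,uv,z):
    d=np.array([(uv[0]-c["mtx"][0,2])/c["mtx"][0,0],-(uv[1]-c["mtx"][1,2])/c["mtx"][1,1],-1])
    P=c["pose"]; d=P[:3,:3]@d; o=P[:3,3]; return o+d*(z-o[2])/d[2]
def proj(c,p):
    P=c["pose"]; q=P[:3,:3].T@(np.array(p)-P[:3,3]); q=q*[1,-1,-1]; r=c["mtx"]@q; return r[:2]/r[2]
def brown(c,z,win):
    hsv=cv2.cvtColor(c["image"],cv2.COLOR_RGB2HSV); m=cv2.inRange(hsv,(5,60,60),(25,255,255))
    w=np.zeros_like(m); x0,y0,x1,y1=win; w[y0:y1,x0:x1]=m[y0:y1,x0:x1]
    k=max(cv2.findContours(w,cv2.RETR_EXTERNAL,cv2.CHAIN_APPROX_NONE)[0],key=cv2.contourArea)
    p=np.array([ray(c,q,z)[:2] for q in k[:,0].astype(float)],np.float32); r=cv2.minAreaRect(p)
    f=w>0; ys,xs=np.nonzero(f); return r,ray(c,(xs.mean(),ys.mean()),z),len(xs)
def delta(p,yaw=None):
    from scipy.spatial.transform import Rotation as R
    o=get_obs(); M=R.from_euler("xyz",o["tcp_rot"]).as_matrix(); d=M.T@(np.array(p)-o["tool_pos"])
    s=""
    if yaw is not None:
        w=M.T@np.array([0,0,1]); s=f" turn z units {w[2]*((yaw-o['tcp_rot'][2]+np.pi/2)%np.pi-np.pi/2)/1.5:.3f}"
    print("tool shift units",(d/800).round(4),"mm",np.linalg.norm(d).round(),s)
E
python3 - <<'E'
from h import *
t=capture("top");s=capture("scene")
for c,z,w in((t,30,(305,178,340,205)),(t,34,(235,160,255,200)),(s,30,(318,215,355,240)),(s,34,(268,180,300,200))): print(brown(c,z,w))
T=lambda u,v:(190+u/5,140+v/5); S=lambda u,v:(230+u/4.5,130+v/4.5)
for n,uv in dict(LF=(110,306),RF=(350,280),RB=(328,102),LB=(95,124)).items(): print(n,ray(t,T(*uv),42).round(1))
for n,uv in dict(LF=(66,242),RB=(340,262),RF=(232,318)).items(): print("S",n,ray(s,S(*uv),42).round(1))
print("vial",ray(t,T(440,328),40).round(),"beaker",ray(t,(367,181),30).round(),"lid edge top", ray(t,T(38,58),163).round(), ray(t,T(295,28),163).round())
print("beige box S top front edge at z",[ (z,ray(s,S(520,158),z).round()) for z in(80,120)],ray(s,S(490,292),0).round(), ray(t,(252,146),100).round())
E
```

```text
(((459.62664794921875, -256.72650146484375), (28.8681583404541, 77.22940063476562), 25.102527618408203), array([ 459.06003867, -256.03398666,   30.        ]), 197)
(((500.76416015625, 0.1934223175048828), (79.58027648925781, 30.15862274169922), 5.6439008712768555), array([5.00741273e+02, 2.66437086e-01, 3.40000000e+01]), 209)
(((457.27655029296875, -260.84417724609375), (43.856937408447266, 79.82003784179688), 25.06170082092285), array([ 457.78827841, -261.32221218,   30.        ]), 226)
(((509.1159362792969, 1.2500591278076172), (85.05867004394531, 45.26067352294922), 1.5457531213760376), array([506.69839381,   1.08566681,  34.        ]), 163)
LF [432.3 110.2  42. ]
RF [445.3 -50.3  42. ]
RB [566.5 -37.3  42. ]
LB [555.7 119.7  42. ]
S LF [437.6 108.   42. ]
S RB [549.6 -57.9  42. ]
S RF [441.2 -59.7  42. ]
vial [ 412. -110.   40.] beaker [ 488. -412.   30.] lid edge top [575. 125. 163.] [590. -34. 163.]
beige box S top front edge at z [(80, array([706., -92.,  80.])), (120, array([ 640., -145.,  120.]))] [ 647. -116.    0.] [603. -34. 100.]
```

Box: centre about (459,-257), long axis at 115°. Case: centre about (501,36), yaw about 5°. First move: swing toward the work at height.

```bash
python3 -m inch '[0,0,0,-0.04,-0.029,0,-1, 0,0,0,-0.04,-0.029,0,-1, 0,0,0,-0.04,-0.029,0,-1, 0,0,0,-0.04,-0.029,0,-1, 0,0,0,-0.04,-0.029,0,-1, 0,0,0,-0.04,-0.029,0,-1, 0,0,0,-0.04,-0.029,0,-1, 0,0,0,-0.04,-0.029,0,-1, 0,0,0,-0.04,-0.029,0,-1, 0,0,0,-0.04,-0.029,0,-1]'
python3 -m inch '[0,0,0.08,0,0,0,-1,0,0,0.08,0,0,0,-1,0,0,0.08,0,0,0,-1,0,0,0.08,0,0,0,-1,0,0,0.08,0,0,0,-1,0,0,0.08,0,0,0,-1,0,0,0.078,0,0,0,-1,0,0,0,0,0,0,-1]'
python3 -c "
from h import *
delta([459,-257,120],np.radians(115))"
```

```text
time: 1.03
tool_pos: [393.0, 183.7, 237.8]
tcp_rot: [3.141, 0.0, 2.842]
contact_force: [1.1, 0.4, 0.5]
grip_width: 91.8
finger_force: 0.0
time: 1.7
tool_pos: [392.2, 185.4, 237.6]
tcp_rot: [-3.141, -0.0, 2.001]
contact_force: [-0.8, -0.1, -0.9]
grip_width: 91.7
finger_force: 0.0
tool shift units [-0.5376 -0.1544  0.147 ] mm 463.0  turn z units -0.004
```

```bash
python3 -m inch '[0,0,0,-0.045,-0.013,0,-1,0,0,0,-0.045,-0.013,0,-1,0,0,0,-0.045,-0.013,0,-1,0,0,0,-0.045,-0.013,0,-1,0,0,0,-0.045,-0.013,0,-1,0,0,0,-0.045,-0.013,0,-1,0,0,0,-0.045,-0.013,0,-1,0,0,0,-0.045,-0.013,0,-1,0,0,0,-0.045,-0.013,0,-1,0,0,0,-0.045,-0.013,0,-1]'
python3 -m inch '[0,0,0,-0.022,-0.006,0.037,-1,0,0,0,-0.022,-0.006,0.037,-1,0,0,0,-0.022,-0.006,0.037,-1,0,0,0,-0.022,-0.006,0.036,-1,0,0,0,0,0,0,-1]'
python3 - <<'E'
from h import *
delta([459,-257,24],np.radians(115))
t=capture("top");s=capture("scene")
a=cv2.resize(t["image"][150:230,270:380],None,fx=5,fy=5); b=cv2.resize(s["image"][140:260,270:420],None,fx=4,fy=4)
im=np.zeros((480,1150,3),np.uint8); im[:400,:550]=a; im[:480,550:]=b; im=cv2.resize(im,(800,334)); cv2.imwrite("pics/p2.png",im[:,:,::-1])
E
```

```text
time: 2.53
tool_pos: [449.1, -186.8, 237.7]
tcp_rot: [3.141, -0.0, 2.009]
contact_force: [0.9, 1.1, -0.5]
grip_width: 91.9
finger_force: 0.0
time: 2.95
tool_pos: [459.2, -257.9, 114.6]
tcp_rot: [-3.137, -0.007, 2.006]
contact_force: [-0.5, 0.1, -0.5]
grip_width: 91.6
finger_force: 0.0
tool shift units [0.0003 0.0007 0.1132] mm 91.0  turn z units -0.001
```

View pics/p2.png

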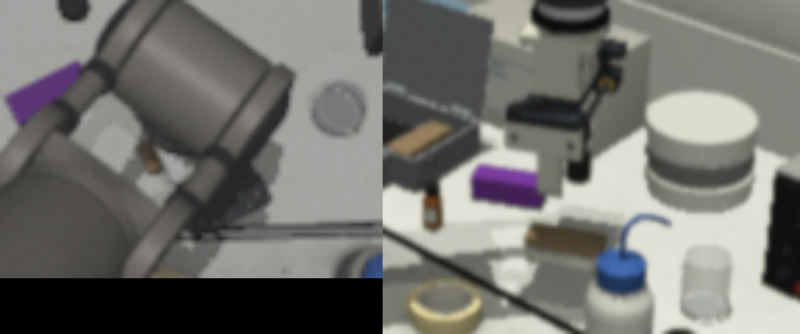

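The box at (570,240) lies between and below the open fingers, with purple box and vial clear. Descend and grip.

```bash
python3 -m inch '[0,0,0,0,0,0.025,-1,0,0,0,0,0,0.025,-1,0,0,0,0,0,0.025,-1,0,0,0,0,0,0.022,-1,0,0,0,0,0,0.016,-1,0,0,0,0,0,0,-1,0,0,0,0,0,0,-1]'
python3 -m inch '[0,0,0,0,0,0,1,0,0,0,0,0,0,1,0,0,0,0,0,0,1,0,0,0,0,0,0,1,0,0,0,0,0,0,1,0,0,0,0,0,0,1,0,0,0,0,0,0,1,0,0,0,0,0,0,1,0,0,0,0,0,0,1,0,0,0,0,0,0,1]'
```

```text
time: 3.63
tool_pos: [462.2, -256.5, 31.1]
tcp_rot: [3.141, 0.001, 2.007]
contact_force: [0.8, -0.2, 0.7]
grip_width: 91.7
finger_force: 0.0
time: 4.47
tool_pos: [461.5, -256.8, 29.6]
tcp_rot: [3.141, -0.0, 2.005]
contact_force: [0.6, -1.0, -1.0]
grip_width: 29.9
finger_force: 12.2
```

Measured TCP is 5 mm higher than planned (pad overlap only 11 mm), so I'll re-grip slightly lower.

```bash
python3 -m inch '[0,0,0,0,0,0,0,0,0,0,0,0,0,0,0,0,0,0,0,0.003,0,0,0,0,0,0,0.003,0,0,0,0,0,0,0.001,0,0,0,0,0,0,0,0,0,0,0,0,0,0,0]'
python3 -m inch '[0,0,0,0,0,0,1,0,0,0,0,0,0,1,0,0,0,0,0,0,1,0,0,0,0,0,0,1,0,0,0,0,0,0,1,0,0,0,0,0,0,1,0,0,0,0,0,0,1,0,0,0,0,0,0,1]'
python3 -m inch '[0,0,0,0,0,-0.005,1,0,0,0,0,0,-0.02,1,0,0,0,0,0,-0.04,1,0,0,0,0,0,-0.04,1,0,0,0,0,0,-0.04,1,0,0,0,0,0,-0.03,1,0,0,0,0,0,0,1]'
python3 -c "
from h import *
delta([498,70,170],np.radians(185))"
```

```text
time: 5.05
tool_pos: [461.4, -256.8, 23.9]
tcp_rot: [-3.141, -0.0, 2.005]
contact_force: [0.3, 1.0, 0.2]
grip_width: 45.6
finger_force: 0.0
time: 5.72
tool_pos: [461.5, -256.9, 24.2]
tcp_rot: [3.141, 0.0, 2.005]
contact_force: [0.6, 0.4, 0.4]
grip_width: 29.5
finger_force: 30.0
time: 6.3
tool_pos: [463.5, -258.3, 169.5]
tcp_rot: [3.137, 0.008, 2.005]
contact_force: [0.7, -0.2, -1.4]
grip_width: 30.0
finger_force: 30.0
tool shift units [ 0.3542  0.2118 -0.0027] mm 330.0  turn z units -0.816
```

```bash
python3 -m inch '[0,0,-0.0815,0,0,0,1,0,0,-0.0815,0,0,0,1,0,0,-0.0815,0,0,0,1,0,0,-0.0815,0,0,0,1,0,0,-0.0815,0,0,0,1,0,0,-0.0815,0,0,0,1,0,0,-0.0815,0,0,0,1,0,0,-0.0815,0,0,0,1,0,0,-0.0815,0,0,0,1,0,0,-0.0815,0,0,0,1]'
python3 -m inch '[0,0,0,-0.008,0.041,0,1,0,0,0,-0.008,0.041,0,1,0,0,0,-0.008,0.041,0,1,0,0,0,-0.008,0.041,0,1,0,0,0,-0.008,0.041,0,1,0,0,0,-0.008,0.041,0,1,0,0,0,-0.008,0.041,0,1,0,0,0,-0.008,0.041,0,1,0,0,0,-0.008,0.041,0,1,0,0,0,-0.007,0.036,0,1]'
python3 -m inch '[0,0,0,0,0,0,1,0,0,0,0,0,0,1]'
python3 - <<'E'
from h import *
delta([498,70,80],np.radians(185))
t=capture("top");s=capture("scene")
a=cv2.resize(t["image"][130:220,190:300],None,fx=4,fy=4); b=cv2.resize(s["image"][120:220,230:340],None,fx=4,fy=4)
im=np.zeros((400,880,3),np.uint8); im[:360,:440]=a; im[:400,440:]=b; im=cv2.resize(im,(800,364)); cv2.imwrite("pics/p3.png",im[:,:,::-1])
E
```

```text
time: 7.13
tool_pos: [460.9, -256.5, 163.2]
tcp_rot: [3.14, -0.001, -3.05]
contact_force: [-0.7, 0.1, -0.1]
grip_width: 30.2
finger_force: 30.0
time: 7.97
tool_pos: [496.0, 73.4, 163.5]
tcp_rot: [3.141, -0.001, -3.055]
contact_force: [0.2, 0.5, -1.0]
grip_width: 29.7
finger_force: 30.0
time: 8.13
tool_pos: [496.1, 72.6, 163.4]
tcp_rot: [3.142, -0.001, -3.053]
contact_force: [0.2, 0.2, -1.1]
grip_width: 29.6
finger_force: 30.0
tool shift units [-0.0022 -0.0035  0.1043] mm 83.0  turn z units 0.001
```

View pics/p3.png

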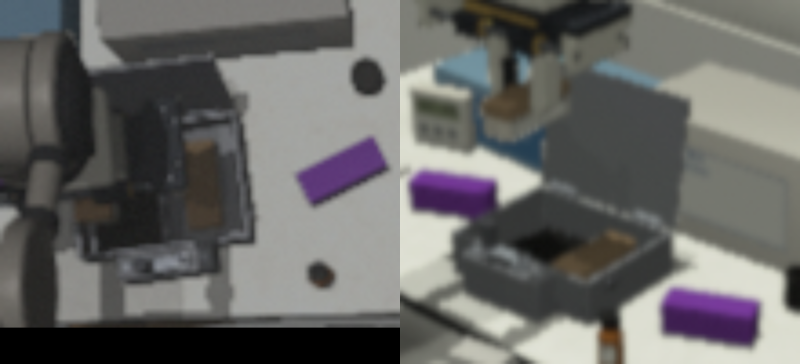

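Box is held above the left bay, level and aligned. Now I'll descend, then creep down while watching the force.

```bash
python3 -m inch '[0,0,0,-0.002,-0.0035,0.02,1,0,0,0,0,0,0.03,1,0,0,0,0,0,0.03,1,0,0,0,0,0,0.02,1,0,0,0,0,0,0.02,1,0,0,0,0,0,0.01,1,0,0,0,0,0,0.01,1,0,0,0,0,0,0.01,1,0,0,0,0,0,0,1,0,0,0,0,0,0,1]'
python3 -m inch '[0,0,0,0,0,0.004,1,0,0,0,0,0,0.004,1,0,0,0,0,0,0.003,1,0,0,0,0,0,0.003,1,0,0,0,0,0,0,1,0,0,0,0,0,0,1]'
```

```text
time: 9.07
tool_pos: [498.6, 68.5, 44.2]
tcp_rot: [3.142, 0.0, -3.056]
contact_force: [0.5, -0.4, -1.4]
grip_width: 29.7
finger_force: 30.0
time: 9.57
tool_pos: [498.5, 68.8, 32.8]
tcp_rot: [3.141, -0.0, -3.056]
contact_force: [1.0, 0.2, -1.0]
grip_width: 29.6
finger_force: 30.0
```

```bash
python3 -m inch '[0,0,0,0,0,0.002,1,0,0,0,0,0,0.001,1,0,0,0,0,0,0,1,0,0,0,0,0,0,1]'
python3 -m inch '[0,0,0,0,0,0,0.13,0,0,0,0,0,0,0.13,0,0,0,0,0,0,0.13,0,0,0,0,0,0,0.13,0,0,0,0,0,0,0.13]'
python3 -m inch '[0,0,0,0,0,-0.01,0.13,0,0,0,0,0,-0.02,0.13,0,0,0,0,0,-0.03,0.13,0,0,0,0,0,-0.045,0.13,0,0,0,0,0,-0.05,0.13,0,0,0,0,0,-0.05,0.13,0,0,0,0,0,-0.05,0.13,0,0,0,0,0,0,0.13]'
```

```text
time: 9.9
tool_pos: [498.5, 68.7, 30.5]
tcp_rot: [3.142, -0.0, -3.056]
contact_force: [-0.8, -0.2, -1.4]
grip_width: 29.9
finger_force: 30.0
time: 10.32
tool_pos: [498.6, 68.7, 30.6]
tcp_rot: [3.142, 0.0, -3.056]
contact_force: [-0.6, -0.1, -0.0]
grip_width: 40.2
finger_force: 0.0
time: 10.98
tool_pos: [501.9, 68.8, 243.2]
tcp_rot: [-3.14, 0.015, -3.056]
contact_force: [0.7, -0.7, -0.1]
grip_width: 40.0
finger_force: 0.0
```

```bash
python3 -c "
from h import *
delta([611,46,235])"
```

```text
tool shift units [-0.1333 -0.04    0.0123] mm 112.0
```

```bash
python3 -m inch '[0,0,0,-0.035,-0.01,0,1,0,0,0,-0.035,-0.01,0,1,0,0,0,-0.035,-0.01,0,1,0,0,0,-0.032,-0.01,0,1,0,0,0,0,0,0,1,0,0,0,0,0,0,1]'
python3 - <<'E'
from h import *
print(get_obs()["tool_pos"])
delta([611,46,155])
t=capture("top");s=capture("scene")
print(brown(s,36,(255,175,330,205))[0]); 
# predicted tip below lid
a=cv2.resize(t["image"][120:220,190:300],None,fx=4,fy=4); b=cv2.resize(s["image"][100:200,230:340],None,fx=4,fy=4)
im=np.zeros((400,880,3),np.uint8); im[:400,:440]=a; im[:400,440:]=b; im=cv2.resize(im,(800,364)); cv2.imwrite("pics/p4.png",im[:,:,::-1])
E
```

```text
time: 11.48
tool_pos: [610.7, 45.9, 233.8]
tcp_rot: [3.141, -0.001, -3.057]
contact_force: [-0.7, 0.3, 0.6]
grip_width: 4.7
finger_force: 0.0
[610.67255663  45.86228027 233.78816046]
tool shift units [-0.0005  0.0001  0.0985] mm 79.0 
((506.0152282714844, -2.4066715240478516), (86.26864624023438, 45.777732849121094), 5.8568220138549805)
```

View pics/p4.png

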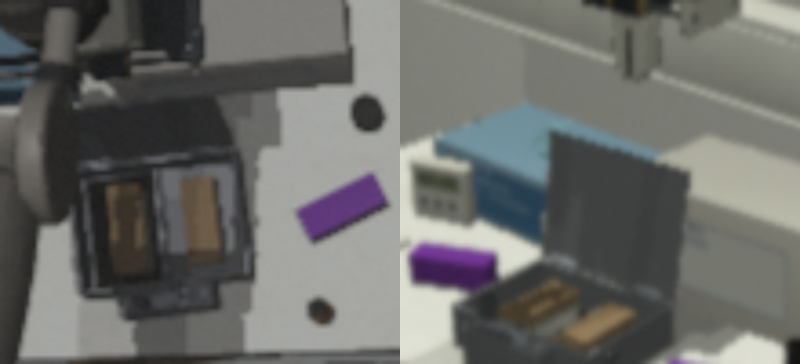

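Both boxes lie flat and parallel in their bays. The fingers are above and behind the lid. Next: lower behind the lid and push it forward gently.

```bash
python3 -m inch '[0,0,0,0,0,0.03,1,0,0,0,0,0,0.03,1,0,0,0,0,0,0.025,1,0,0,0,0,0,0.0135,1,0,0,0,0,0,0,1]'
python3 -m inch '[0,0,0,0.006,0,0,1,0,0,0,0.008,0,0,1,0,0,0,0.01,0,0,1,0,0,0,0.01,0,0,1,0,0,0,0.01,0,0,1,0,0,0,0.01,0,0,1,0,0,0,0.01,0,0.002,1,0,0,0,0.01,0,0.002,1,0,0,0,0.01,0,0.002,1,0,0,0,0,0,0,1]'
python3 - <<'E'
from h import *
s=capture("scene");t=capture("top")
a=cv2.resize(t["image"][120:220,190:300],None,fx=4,fy=4); b=cv2.resize(s["image"][100:200,230:340],None,fx=4,fy=4)
im=np.hstack([a,b]); im=cv2.resize(im,(800,364)); cv2.imwrite("pics/p5.png",im[:,:,::-1])
E
```

```text
time: 12.0
tool_pos: [608.4, 46.6, 153.8]
tcp_rot: [3.141, -0.005, -3.055]
contact_force: [-0.1, -0.2, -0.6]
grip_width: 0.5
finger_force: 0.0
time: 12.83
tool_pos: [541.5, 40.4, 150.7]
tcp_rot: [3.141, -0.002, -3.056]
contact_force: [-0.4, -0.4, 0.6]
grip_width: 0.3
finger_force: 0.0
```

View pics/p5.png

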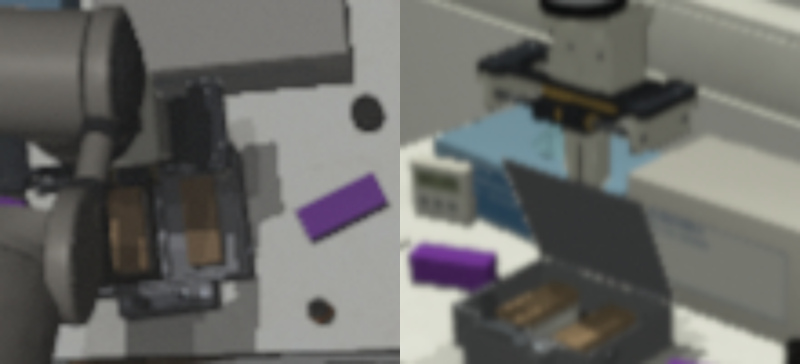

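The lid (scene crop about (590,220)) leans forward at about 70°, pushed by the fingers. Continue along the arc.

```bash
python3 -m inch '[0,0,0,0.0095,0,0.005,1,0,0,0,0.0095,0,0.005,1,0,0,0,0.0095,0,0.006,1,0,0,0,0.0095,0,0.006,1,0,0,0,0.0095,0,0.007,1,0,0,0,0,0,0,1]'
python3 -m inch '[0,0,0,0.006,0,0.006,1,0,0,0,0.006,0,0.007,1,0,0,0,0.005,0,0.007,1,0,0,0,0.005,0,0.007,1,0,0,0,0.005,0,0.008,1,0,0,0,0.004,0,0.008,1,0,0,0,0,0,0,1]'
python3 -m inch '[0,0,0,0.002,0,0.005,1,0,0,0,0.002,0,0.005,1,0,0,0,0.001,0,0.005,1,0,0,0,0.001,0,0.004,1,0,0,0,0,0,0.004,1,0,0,0,0,0,0.003,1,0,0,0,0,0,0,1,0,0,0,0,0,0,1]'
```

```text
time: 13.43
tool_pos: [504.3, 37.3, 126.8]
tcp_rot: [3.141, -0.003, -3.056]
contact_force: [-0.2, 0.2, -0.4]
grip_width: 0.3
finger_force: 0.0
time: 14.02
tool_pos: [479.4, 35.2, 91.8]
tcp_rot: [3.141, -0.003, -3.056]
contact_force: [-0.2, 0.4, -0.2]
grip_width: 0.5
finger_force: 0.0
time: 14.68
tool_pos: [476.2, 34.7, 72.4]
tcp_rot: [3.141, -0.0, -3.056]
contact_force: [0.5, 0.1, -0.6]
grip_width: 0.5
finger_force: 0.0
```

```bash
python3 -m inch '[0,0,0,0,0,0.002,1,0,0,0,0,0,0.002,1,0,0,0,0,0,0.002,1,0,0,0,0,0,0.002,1,0,0,0,0,0,0.002,1,0,0,0,0,0,0.002,1,0,0,0,0,0,0.002,1,0,0,0,0,0,0.001,1,0,0,0,0,0,0,1]'
python3 -m inch '[0,0,0,0,0,0.001,1,0,0,0,0,0,0.001,1,0,0,0,0,0,0.001,1,0,0,0,0,0,0,1]'
```

```text
time: 15.43
tool_pos: [476.1, 34.7, 60.3]
tcp_rot: [3.141, -0.0, -3.056]
contact_force: [-0.6, -0.6, 0.5]
grip_width: 0.3
finger_force: 0.0
time: 15.77
tool_pos: [476.2, 34.7, 58.2]
tcp_rot: [3.142, 0.0, -3.056]
contact_force: [-0.3, -0.6, 1.2]
grip_width: 0.5
finger_force: 0.9
```

Tip is now at about 47 mm; press slightly until a clear force shows.

```bash
python3 -m inch '[0,0,0,0,0,0.0008,1,0,0,0,0,0,0,1,0,0,0,0,0,0,1]'
python3 -m inch '[0,0,0,0,0,0.0008,1,0,0,0,0,0,0,1,0,0,0,0,0,0,1]'
```

```text
time: 16.02
tool_pos: [476.2, 34.7, 58.1]
tcp_rot: [-3.142, 0.0, -3.056]
contact_force: [-2.9, 0.3, 8.2]
grip_width: 0.6
finger_force: 4.3
time: 16.27
tool_pos: [476.2, 34.7, 58.0]
tcp_rot: [-3.141, 0.001, -3.056]
contact_force: [-4.5, -0.3, 14.2]
grip_width: 0.0
finger_force: 7.3
```

The tip stopped at 47 mm with 14 N, so the lid is shut. Lift, then look at the lid and the catch.

```bash
python3 -m inch '[0,0,0,0,0,-0.01,1,0,0,0,-0.01,0,-0.03,1,0,0,0,-0.03,0,-0.04,1,0,0,0,-0.04,0,-0.03,1,0,0,0,-0.04,0,-0.03,1,0,0,0,0,0,0,1]'
python3 - <<'E'
from h import *
s=capture("scene");t=capture("top")
C=np.array([501,36]);y=np.radians(5);M=np.array([[np.cos(y),-np.sin(y)],[np.sin(y),np.cos(y)]])
for nm,l in dict(piv=(-74,-17.5,51.5),knob0=(-74,17.5,77.5),knob1=(-39,-17.5,77.5)).items():
    p=np.r_[C+M@l[:2],l[2]]; print(nm,p.round(1),proj(t,p).round(1),proj(s,p).round(1))
a=cv2.resize(t["image"][155:215,200:260],None,fx=8,fy=8,interpolation=cv2.INTER_CUBIC)[:480,:400]; b=cv2.resize(s["image"][160:220,240:290],None,fx=8,fy=8,interpolation=cv2.INTER_CUBIC)
cv2.imwrite("pics/p6.png",np.hstack([a,b])[:,:,::-1])
E
```

```text
time: 16.77
tool_pos: [579.6, 42.8, 174.8]
tcp_rot: [-3.14, 0.015, -3.056]
contact_force: [-0.0, -0.0, 0.3]
grip_width: 0.4
finger_force: 0.0
piv [428.8  12.1  51.5] [240.9 201.2] [262.5 191.7]
knob0 [425.8  47.   77.5] [228.8 201.6] [253.8 181.1]
knob1 [463.7  15.2  77.5] [238.5 189.8] [269.7 180.2]
```

View pics/p6.png

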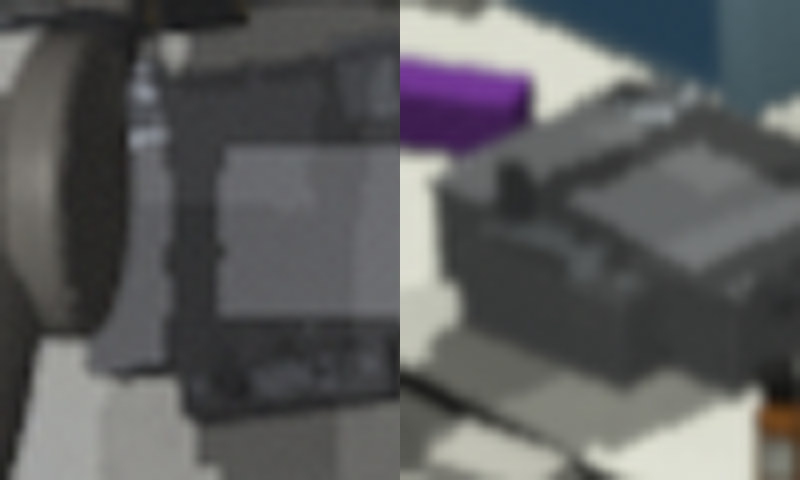

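The lid is flat and shut. The knob is at top-view (228.8,202.5), matching the predicted position within 1 px. Next: go in front of the knob.

```bash
python3 -m inch '[0,0,0,0.04,0,0,1,0,0,0,0.045,0,0,1,0,0,0,0.045,0,0,1,0,0,0,0.045,0,0,1,0,0,0,0.04,0,0,1,0,0,0,0.015,0,0,1,0,0,0,0,0,0,1]'
python3 -c "
from h import *
delta([394,39,71])"
```

```text
time: 17.45
tool_pos: [383.5, 27.5, 167.6]
tcp_rot: [3.14, -0.005, -3.056]
contact_force: [-0.1, -0.0, 0.1]
grip_width: 0.3
finger_force: 0.0
tool shift units [-0.015   0.0131  0.1207] mm 98.0
```

```bash
python3 -m inch '[0,0,0,-0.008,0.0131,0.02,1,0,0,0,0,0,0.035,1,0,0,0,0,0,0.035,1,0,0,0,0,0,0.02,1,0,0,0,0,0,0.01,1,0,0,0,0,0,0,1,0,0,0,0,0,0,1]'
python3 -c "
from h import *
delta([424,39,71])"
```

```text
time: 18.03
tool_pos: [394.0, 38.1, 72.7]
tcp_rot: [3.141, -0.001, -3.056]
contact_force: [-0.4, -0.2, 0.2]
grip_width: 0.3
finger_force: 0.0
tool shift units [-0.0374 -0.0021  0.0021] mm 30.0
```

```bash
python3 -m inch '[0,0,0,-0.006,0,0,1,0,0,0,-0.006,0,0,1,0,0,0,-0.006,0,0,1,0,0,0,-0.006,0,0,1,0,0,0,-0.006,0,0,1,0,0,0,-0.006,0,0,1,0,0,0,-0.006,0,0,1,0,0,0,-0.006,0,0,1,0,0,0,-0.005,0,0,1,0,0,0,-0.005,0,0,1]'
python3 - <<'E'
from h import *
s=capture("scene")
cv2.imwrite("pics/p7.png",cv2.resize(s["image"][140:220,230:310],None,fx=6,fy=6,interpolation=cv2.INTER_CUBIC)[:,:,::-1])
E
```

```text
time: 18.87
tool_pos: [438.6, 41.2, 72.3]
tcp_rot: [-3.14, -0.005, -3.055]
contact_force: [-11.4, -13.5, 4.5]
grip_width: 0.3
finger_force: 8.1
```

View pics/p7.png

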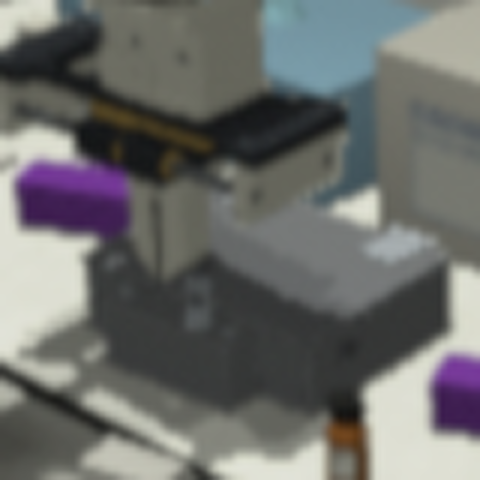

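That picture shows the fingers at the ledge around (170,250), with the knob hidden behind them, the vial upright and the lid shut. The viewing budget is now spent, so from here I'll check by numbers. Back off, raise, and locate the dark knob by mask.

```bash
python3 -m inch '[0,0,0,0.01,0,0,1,0,0,0,0.01,0,0,1,0,0,0,0,0,-0.03,1,0,0,0,0,0,-0.04,1,0,0,0,0,0,-0.04,1,0,0,0,0,0,0,1,0,0,0,0,0,0,1]'
python3 - <<'E'
from h import *
s=capture("scene")
g=s["image"].max(2)
C=np.array([501,36]);y=np.radians(5);M=np.array([[np.cos(y),-np.sin(y)],[np.sin(y),np.cos(y)]])
for f in range(0,100,15):
    a=np.radians(f); l=np.array([-74+35*np.sin(a),-17.5+35*np.cos(a)]); print(f,(C+M@l).round(),proj(s,np.r_[C+M@l,66]).round(1),proj(s,np.r_[C+M@l,77.5]).round(1))
print(g[172:198,246:284])
E
```

```text
time: 19.5
tool_pos: [425.2, 40.9, 162.3]
tcp_rot: [-3.141, 0.005, -3.056]
contact_force: [-0.0, 0.6, -0.3]
grip_width: 0.7
finger_force: 0.0
0 [426.  47.] [254.  184.4] [253.8 181.1]
15 [435.  47.] [256.3 183.4] [256.1 180.2]
30 [444.  44.] [258.9 182.8] [258.7 179.5]
45 [451.  39.] [261.8 182.4] [261.6 179.2]
60 [457.  32.] [264.7 182.4] [264.5 179.2]
75 [462.  24.] [267.4 182.8] [267.3 179.5]
90 [464.  15.] [269.8 183.5] [269.7 180.2]
[[114 119 126 130 132 133 134 129 107  82 111 188 216 218 214 195 164 154
  136 126 122 135 147 152 168 175 174 172 170 170 153 144 138 127 105  97
   96  94]
 [ 92  92  96 101 103 103 107 102  82  70 113 190 210 202 187 163 135 128
  122 119 119 137 151 163 170 172 173 173 165 160 132 126 126 122 112 109
  100  97]
 [ 81  82  84  87  88  87  88  84  70  68 105 172 183 165 144 130 122 120
  120 120 120 123 132 148 153 155 159 159 141 133 122 120 120 120 120 122
  112 114]
 [ 80  81  83  83  84  84  81  80  74  78 100 130 137 126 117 114 115 119
  120 120 120 119 122 125 124 129 131 131 124 121 121 120 121 120 121 122
  123 129]
 [ 82  83  83  83  83 
[... 2776 characters left out ...]
  59  58  58  58  57  56  57  60  70  84  92  99 102
  101 102]
 [ 67  62  59  59  59  59  59  59  59  59  59  60  60  59  67  84  83  80
   72  61  57  61  63  60  57  56  58  59  58  57  56  59  64  71  84  89
   89  89]
 [ 80  67  59  59  60  59  59  58  59  59  59  59  59  60  62  67  67  65
   61  58  58  65  66  61  56  55  55  58  59  58  57  58  57  59  63  65
   67  66]
 [ 93  76  62  59  59  59  60  59  59  60  59  59  60  60  60  60  60  60
   59  58  58  62  63  58  57  55  57  58  58  57  57  59  60  58  56  56
   57  57]
 [106  91  68  59  59  59  60  60  58  60  60  59  59  60  58  59  59  60
   60  60  60  60  59  56  55  54  57  59  59  58  59  58  59  58  58  56
   56  55]]
```

The knob is found at scene column 262.3, so the catch is at about 47°. Next I'll come down on the knob's +y side and push toward -y.

```bash
python3 -c "
from h import *
delta([449.5,76,70])"
```

```text
tool shift units [-0.0351  0.041   0.1139] mm 101.0
```

```bash
python3 -m inch '[0,0,0,-0.017,0.02,0,1,0,0,0,-0.018,0.021,0,1,0,0,0,0,0,0.03,1,0,0,0,0,0,0.035,1,0,0,0,0,0,0.03,1,0,0,0,0,0,0.013,1,0,0,0,0,0,0.006,1,0,0,0,0,0,0,1,0,0,0,0,0,0,1]'
python3 -c "
from h import *
delta([457,48,70])"
```

```text
time: 20.3
tool_pos: [449.1, 75.8, 69.4]
tcp_rot: [3.141, -0.001, -3.056]
contact_force: [0.4, 0.1, 0.2]
grip_width: 0.7
finger_force: 0.0
tool shift units [-0.0068 -0.0355 -0.0008] mm 29.0
```

```bash
python3 -m inch '[0,0,0,-0.0015,-0.005,0,1,0,0,0,-0.0015,-0.005,0,1,0,0,0,-0.0015,-0.005,0,1,0,0,0,-0.0015,-0.005,0,1,0,0,0,-0.001,-0.005,0,1,0,0,0,-0.001,-0.005,0,1,0,0,0,-0.001,-0.005,0,1,0,0,0,0,0,0,1]'
python3 -m inch '[0,0,0,-0.001,-0.004,0,1,0,0,0,0,-0.004,0,1,0,0,0,0,0,0,1]'
python3 - <<'E'
from h import *
s=capture("scene"); g=s["image"].max(2); print(g[176:188:2,254:284])
E
```

```text
time: 20.97
tool_pos: [459.0, 47.7, 69.7]
tcp_rot: [-3.141, -0.0, -3.057]
contact_force: [0.8, -0.4, 0.1]
grip_width: 0.4
finger_force: 0.0
time: 21.22
tool_pos: [460.2, 41.7, 69.6]
tcp_rot: [-3.142, -0.0, -3.056]
contact_force: [0.1, -0.1, -0.0]
grip_width: 0.8
finger_force: 0.0
[[ 66  72  85 105 109 108  97  78  99 109 109 107 103 100 100 100 103 106
  107 112 119 114 113 117 120 121 121 121 122 125]
 [ 59  60  67  93 106 108  97  75  99 108 109 107 102  99  93  89  89  90
   97 103 104 105 109 113 116 118 120 120 121 121]
 [ 89  80  63  70  94 105  98  79 100 110 109 106 100  90  67  50  46  52
   74  98 104 104 104 104 105 107 107 109 114 119]
 [ 63  58  54  56  64  83  92  78  95 105 101  93  82  67  52  46  46  46
   58  82  91 100 102 104 104 104 104 104 105 107]
 [ 55  55  55  55  56  60  69  66  75  79  69  60  56  53  48  45  45  43
   45  53  58  64  72  88  99 102 103 104 104 105]
 [ 57  56  54  55  55  54  55  55  56  55  56  56  58  60  59  53  54  54
   54  55  54  56  55  58  64  65  72  85  91  99]]
```

Knob column is now about 270 (90°). Nudge to the stop, watching the force.

```bash
for i in 1 ; do python3 -m inch '[0,0,0,0,-0.001,0,1,0,0,0,0,-0.001,0,1,0,0,0,0,0,0,1]'; done
python3 -m inch '[0,0,0,0,-0.001,0,1,0,0,0,0,0,0,1,0,0,0,0,0,0,1]'
```

```text
time: 21.52
tool_pos: [460.1, 41.0, 69.5]
tcp_rot: [3.141, -0.0, -3.056]
contact_force: [0.0, 2.5, -0.1]
grip_width: 0.4
finger_force: 1.5
time: 21.77
tool_pos: [460.2, 40.7, 69.6]
tcp_rot: [3.14, -0.0, -3.056]
contact_force: [-1.4, 5.8, -0.2]
grip_width: 0.6
finger_force: 3.2
```

5.8 N at nearly no motion means the catch is at its stop. Retreat, verify, then hand in.

```bash
python3 -m inch '[0,0,0,0,0.01,0,1,0,0,0,0,0.015,0,1,0,0,0,0,0,-0.03,1,0,0,0,0,0,-0.045,1,0,0,0,0,0,-0.045,1,0,0,0,0,0,-0.03,1,0,0,0,0,0,0,1,0,0,0,0,0,0,1,0,0,0,0,0,0,1]'
python3 - <<'E'
from h import *
a=cv2.cvtColor(cv2.imread("pics/scene0.png"),cv2.COLOR_BGR2RGB); s=capture("scene"); i=s["image"]; g=i.max(2)
r=g[178:186,256:284]<52; print("knob",np.nonzero(r)[1].mean()+256,np.nonzero(r)[0].mean()+178,r.sum())
for n,(x0,y0,x1,y1) in dict(vial=(282,205,294,223),beaker=(376,228,396,256)).items(): print(n,np.abs(a[y0:y1,x0:x1].astype(int)-i[y0:y1,x0:x1]).mean())
C=np.array([501,36]);y=np.radians(5);M=np.array([[np.cos(y),-np.sin(y)],[np.sin(y),np.cos(y)]])
for l in((-62,0),(-62,70),(-62,-70)): print(proj(s,np.r_[C+M@np.array(l),47]).round(1))
E
```

```text
time: 22.52
tool_pos: [458.2, 59.9, 189.0]
tcp_rot: [-3.141, -0.001, -3.056]
contact_force: [-0.9, -0.2, -0.2]
grip_width: 0.7
finger_force: 0.0
knob 269.7916666666667 182.875 24
vial 5.262345679012346
beaker 5.628571428571429
[261.1 189.9]
[245.1 183.6]
[277.8 196.5]
```

```bash
python3 -c "
from plant import *
print(close_job())"
```

```text
the job is handed in; nothing more can be done
None
```

I handed the job in at 22.5 s: the brown slide box lies flat in the free bay, the lid is shut, and the catch is turned to its stop over the lid; the vial and beaker look undisturbed, but no verdict came back.

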